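# Tap a jammed bottle carrier down into its block

### The arm

A 6-joint arm with a two-finger parallel gripper is mounted at the origin on the work surface. World frame = base frame: x ahead of the robot, y to its left, z up, the work surface at z = 0. Lengths are in mm, angles in rad, forces in N, time in s.
With the tool pointing down it reaches from about 275 to 1000 mm from the base axis. Payload 8.4 kg.
Tool frame: the origin (TCP) lies at the very end of the fingers, on their centre line; the grasp point (between the pads) lies 19 mm behind it; z points along the fingers, y is the direction in which the jaws open and shut (so a half turn about z gives the same grasp; the last joint's range is limited). The gripper opens to 85 mm and grips with 20 to 120 N. Pads are 22 mm wide; open, the fingers measure 114 mm over their backs; the gripper's body (76 mm by 85 mm) begins 54 mm behind the grasp point. The pads swing forward as they close: fully open they stand 13 mm farther back than shut.
Start: joints at [1.137, 0.353, 1.633, -0, 1.155, -0.002], TCP at [261.565, 567.637, 231.281] pointing down, gripper open.
Joint ranges: [-2.63, 2.63], [-0.92, 2.1], [0.06, 2.66], [-1.3, 4.44], [0, 2.69], [-3.02, 3.02]. Speed limits (rad/s): [2.22, 2.22, 2.79, 3.14, 3.14, 3.14].

### API

Orientations are given as [roll, pitch, yaw] about the fixed x, y, z axes, in that order (R = Rz(yaw) Ry(pitch) Rx(roll)).
In Python, from rig import sense, grab_frame, get_calibration, sign_off, boxes_of, trace gives the robot as it stands.
- The arm moves only by the tool servo_tool, never from a script. Its argument "rows" is a list of rows, each a list of 3 entries, a list of its own where there are three numbers: the finger opening in mm, from 0 to 85.4, then the shift along the tool's x, y, z in mm, then the turn, a rotation vector about the tool's x, y, z in degrees. A call has 1 to 8 rows; each row shifts and turns the commanded pose from where the row before left it, along the tool's axes as they then stand; what a row does not reach is not made up. A row lasts 1/8 s, in which the tool goes at most 62.5 mm and 10.7 degrees, less where a joint would pass 70% of its speed; a pose out of reach is approached as far as the arm can. A call is refused whole if a number of a shift passes 62.5 or a number of a turn 10.7, either way. A call with a gripper value outside its range is refused whole. The fingers move at their own pace and stop on an object; "force" is the grip in N (left out, the last holds). Time passes only in rows, so rows that do not move let the fingers close. It gives the time, the measured TCP pose, the force and the opening at its end, in the units of the state.
- sense(): the state, without advancing time (a new reading comes with each control period).
- grab_frame(name): name is "scene" or "top" or "wrist"; returns the picture (384x512x3 uint8, blue, green, red); there is no depth.
- get_calibration(name): a dict with "intrinsics" (3x3 intrinsics, pixels), "world_to_cam" (4x4, takes a point from world to camera coordinates). Camera axes: x right, y down, z forward; pixel columns grow to the right and rows downward; lengths in mm; the calibration is good to about 2 mm. A picture is of the moment at which its call begins: read the wrist's pose just before it. get_calibration takes no time and is no camera call; for the wrist camera it gives the pose at the moment of the call.
- sign_off(): hands the job in, once; it reports no verdict.
Trained networks look in the newest picture that a camera, given by its name, has taken for a name from the list of things; names that differ only in an ending like _2 or _b are one class to them, and where a whole thing is asked for, a point or a joint stands for the part that bears it (a point fixed in the world has none). Each returns a list of dicts, best first, with "conf" (0 to 1); they miss things now and then, are a little off and sometimes report something else, mostly with a low value. They report only what shows in the picture. A call takes as long as a camera call. They do not tell look-alikes from the thing itself.
- boxes_of(camera, thing): "centre" ([x, y, z] in mm, in the coordinates of the camera as it stood for that picture, good to about 4 mm: the middle of the surface that is visible of it).
- trace(camera, thing): "mask" (384x512 bool, what is visible of it).
The state is a dict: "clock": time; "qpos": joint angles; "qvel": joint speeds; "joint_efforts": joint torques, N m; "eef_pos": TCP position; "tcp_rot": TCP orientation; "contact_force": force on the tool from outside, world axes, zero at the start; "wrist_torque": the same for the moment, N m; "opening": opening from 0.0 (shut) to 1.0 (fully open).
Only numpy, scipy, OpenCV 4.12 (cv2) and the standard library are available. Lean on these libraries where they do the work, as an engineer would, in place of code of your own. Each camera call takes 0.05 s, during which the arm holds its last target. There are 200 camera calls.

### The job

The aluminium bottle carrier has jammed, standing proud on its two guide pins in the black block. Pick up the soft orange-headed mallet, not the steel one, and work the carrier loose with light taps on alternate ends, blue pad first, then yellow, then blue again and so on, about 5 mm down per tap so that it never leans more than about 5 degrees, until it lies fully home on the block. Then stand the orange mallet upright on the green mat and let go; leave the steel mallet and the two bottles where they are, and do not push the carrier by hand.

Things in the scene. Friction and masses are not known exactly. Their poses are not given: they have to be found in the camera images.
- mallet: The soft mallet, in one line like a pestle: an orange plastic head (38 mm diameter, 40 mm tall) below a round pale wooden handle (24 mm diameter, 70 mm long), 110 mm tall in all, about 0.28 kg. It starts standing upright on its head on the bench. Origin: centre of the striking face (the underside); z points up the handle.
- mallet_grip (a point): Middle of the mallet's handle, on its axis, 75 mm above the striking face and 35 mm below the handle's top end; the place to grasp.
- steel_mallet_grip (a point): Middle of the handle (75 mm up) of a bystander mallet of the same shape and size, with a bright steel head and a black handle, also standing upright. Not to be used or moved.
- block: The black plastic block that holds one bottle: 130 mm (x) by 230 mm (y) by 70 mm high, fixed to the bench, with a round bore in the middle. Origin: centre of its underside; y runs along its length towards the blue end.
- insert: The jammed carrier: aluminium plate 80 x 190 x 6 mm with a 58 mm hole, on two guide pins 140 mm apart, one under each pad. Starts 18 to 22 mm above the block, leaning a little. Each pin binds on its own: 7 to 12 N down on a pad sinks that end alone; it stays where left. Home, the plate lies on the block. Origin: its underside at the blue pin; z is the plate's normal.
- pad_blue: Blue round striking pad, 30 mm diameter and 10 mm thick, on the carrier's end towards the block's +y. Origin: centre of its top face, which stands 86 mm above the bench when home, 104 to 108 mm at the start.
- pad_yellow: Yellow round striking pad, the same size, on the other end (-y), 140 mm from the blue one. Origin: centre of its top face, 86 mm above the bench when home, 104 to 108 mm at the start.
- mat: Round green mat, 120 mm diameter, 3 mm thick, fixed to the bench. Origin: centre of its underside.
- bottle_blue_center (a point): Half-way up a closed glass bottle with a blue cap, 60 mm diameter, 95 mm tall. Bystander.
- bottle_red_center (a point): Half-way up a closed glass bottle with a red cap, 60 mm diameter, 95 mm tall. Bystander.
Not all that is in view belongs to the job. What is shaped like the mallet but purple or turquoise is not meant.

How it is judged (in metres and radians):
On the way, in this order (a step that is already met when the one before it is completed fails the run):
1. the orange mallet is picked up (height (world z) of mallet above 0.04 m), for 0.1 s.
2. the orange mallet taps the blue pad (contact force between mallet and pad_blue above 2 N).
3. then the yellow pad (contact force between mallet and pad_yellow above 2 N).
4. then the blue pad again (contact force between mallet and pad_blue above 2 N).
5. the carrier is home at both ends (z of each of pad_blue, pad_yellow in the frame of block below 0.091 m), for 0.2 s.
At the end, for the whole second after the job is handed in: Both pads stand within 5 mm of home (less than 91 mm above the bench), and the orange mallet stands released, at rest and upright (within 8 degrees) on its head on the green mat, its axis within 45 mm of the mat's centre (all of step 5 and horizontal distance between mallet and mat below 0.045 m and angle between mallet's own z axis and vertical below 0.15 rad and height (world z) of mallet below 0.012 m and height (world z) of mallet_grip above 0.06 m and linear speed of mallet below 0.03 m/s); the robot touches nothing.
It fails at once if the carrier leans more than 6 degrees (one end driven too far ahead of the other) (angle between insert's own z axis and vertical above 0.105 rad).
It fails at once if the mallet hits the carrier hard (over 120 N) (contact force between mallet and insert above 120 N).
It fails at once if the robot itself pushes the carrier (contact force between any of the arm, the fingers and insert above 2 N).
It fails at once if a bystander is disturbed (moved over 30 mm) (distance of any of steel_mallet_grip, bottle_blue_center, bottle_red_center from where it was at the start of the episode above 0.03 m).
It also fails if it takes over 72 s, if anything falls off the work surface, if the arm or the gripper's body presses on something with over 40 N, if the wrist force passes 120 N, or if a joint passes its speed limit or range.

## Working session

There is one attempt and no reset: what is moved stays moved. The work goes in short steps, Python scripts to look and compute and a tool call to move; the robot and the scene stay as the last step left them, time stands still between calls to the robot, and variables do not carry over. Pictures are saved under pics/ and viewed, about 8 in all and at most 12, crops included, and the job is handed in when it is done.

Besides the shell and the picture viewer there is one more tool, called after "Emit:" as name(argument=value, ...), one argument or row to a line, values as JSON. servo_tool: Moves the arm, as the interface text tells. Its arguments: {"type":"object","properties":{"rows":{"type":"array","items":{"type":"array"}},"force":{"type":"number"}},"required":["rows"]}

```bash
mkdir -p pics; cat > h.py <<'E'
import numpy as np, cv2
from rig import *
def w(cam,p,C=None):
    T=np.array((C or get_calibration(cam))["world_to_cam"]);return (np.linalg.inv(T)@np.r_[p,1])[:3]
def ray(cam,u,v,z):
    C=get_calibration(cam);K=np.array(C["intrinsics"]);T=np.linalg.inv(np.array(C["world_to_cam"]))
    d=T[:3,:3]@np.linalg.inv(K)@np.array([u,v,1]);o=T[:3,3];return o+d*(z-o[2])/d[2]
def proj(cam,p):
    C=get_calibration(cam);K=np.array(C["intrinsics"]);T=np.array(C["world_to_cam"]);c=(T@np.r_[p,1])[:3];q=K@c;return q[:2]/q[2]
E
python3 - <<'E'
from h import *
s=sense();print({k:np.round(v,3).tolist() for k,v in s.items()})
ims=[]
for c in("top","scene"):
    im=grab_frame(c);ims.append(im);cv2.imwrite(f"pics/{c}0.png",im)
    for t in("mallet","steel_mallet_grip","pad_blue","pad_yellow","insert","block","mat","bottle_blue_center","bottle_red_center"):
        for b in boxes_of(c,t)[:4]:
            p=w(c,b["centre"]);print(c,t,round(b["conf"],2),p.round(),proj(c,p).round())
E
```

```text
{'clock': 0.0, 'qpos': [1.137, 0.354, 1.634, 0.0, 1.155, -0.002], 'qvel': [-0.002, -0.001, -0.0, 0.001, 0.001, 0.001], 'joint_efforts': [0.002, -60.526, -34.207, 0.0, 0.009, -0.0], 'eef_pos': [261.362, 567.195, 230.537], 'tcp_rot': [-3.14, -0.0, 2.71], 'contact_force': [0.4, -0.097, -0.877], 'wrist_torque': [-0.048, 0.008, 0.08], 'opening': 0.997}
top mallet 0.73 [ 662. -137.   50.] [299. 151.]
top mallet 0.43 [ 578. -144.   55.] [302. 178.]
top mallet 0.43 [ 603. -235.   50.] [331. 170.]
top steel_mallet_grip 0.71 [ 448. -141.   57.] [302. 221.]
top pad_blue 0.54 [550. 266. 110.] [161. 186.]
top insert 0.85 [563. 209.  95.] [183. 182.]
top block 0.77 [559. 204.  68.] [186. 184.]
top mat 0.62 [ 469. -309.    6.] [352. 214.]
top bottle_blue_center 0.81 [751. -56.  94.] [274. 119.]
top bottle_red_center 0.73 [359. 312.  94.] [145. 254.]
top bottle_red_center 0.48 [ 576. -143.   57.] [302. 179.]
top bottle_red_center 0.16 [ 464. -309.    3.] [352. 216.]
scene mallet 0.86 [531. -81.  46.] [245. 163.]
scene mallet 0.77 [ 670. -132.   44.] [193. 181.]
scene mallet 0.72 [ 589. -140.   49.] [215. 162.]
scene mallet 0.65 [ 616. -231.   48.] [186. 148.]
scene steel_mallet_grip 0.66 [ 461. -142.   58.] [249. 134.]
scene steel_mallet_grip 0.59 [763. -46.  82.] [182. 217.]
scene pad_blue 0.46 [557. 269. 103.] [344. 249.]
scene pad_yellow 0.6 [579. 129. 107.] [291. 213.]
scene insert 0.81 [566. 208.  93.] [319. 235.]
scene mat 0.78 [ 469. -309.   -3.] [211. 119.]
scene bottle_blue_center 0.78 [764. -44.  81.] [183. 219.]
scene bottle_red_center 0.74 [371. 323.  69.] [408. 220.]
```

View pics/top0.png

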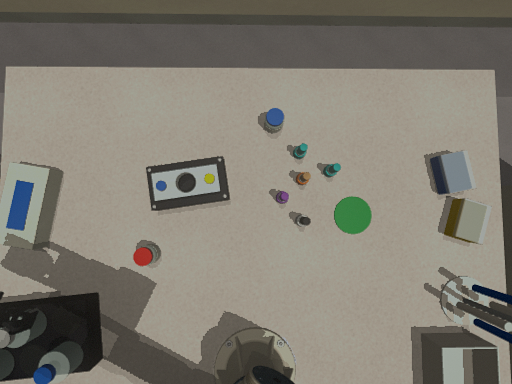

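View pics/scene0.png

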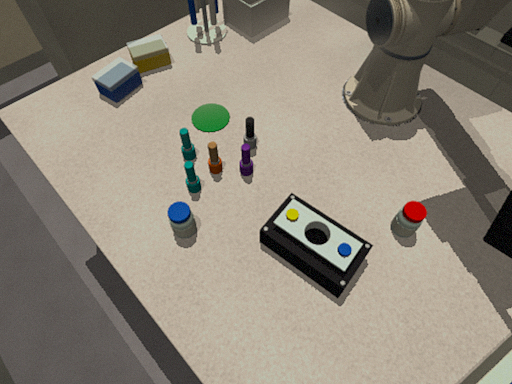

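Top view: orange-headed candidate at (302,178), turquoise at (299,151) and (331,170), purple at (282,197), steel with a black handle at (302,221). The orange one fits the description. I'll confirm it with a crop and refine the positions.

```bash
python3 - <<'E'
from h import *
a=cv2.imread("pics/top0.png")[135:235,260:375];b=cv2.imread("pics/scene0.png")[105:205,165:280]
cv2.imwrite("pics/c.png",np.hstack([cv2.resize(x,None,fx=3.4,fy=3.4,interpolation=3) for x in(a,b)]))
def tri(u1,u2):
    A=[]
    for c,u in(("top",u1),("scene",u2)):
        C=get_calibration(c);P=np.array(C["intrinsics"])@np.array(C["world_to_cam"])[:3];A+=[u[0]*P[2]-P[0],u[1]*P[2]-P[1]]
    v=np.linalg.svd(np.array(A))[2][-1];return v[:3]/v[3]
def blob(c,lo,hi,roi):
    im=cv2.imread(f"pics/{c}0.png");h=cv2.cvtColor(im,cv2.COLOR_BGR2HSV);m=cv2.inRange(h,lo,hi)
    x0,y0,x1,y1=roi;k=np.zeros_like(m);k[y0:y1,x0:x1]=m[y0:y1,x0:x1]
    ys,xs=np.nonzero(k);return np.array([xs.mean(),ys.mean()]),len(xs),(xs.min(),xs.max(),ys.min(),ys.max())
B=((100,120,40),(130,255,255));Y=((22,120,80),(35,255,255));O=((3,130,60),(20,255,255));G=((45,80,40),(75,255,255))
for n,r,t,s,z in(("blue",B,(150,175,172,195),(335,240,355,260),106),("yel",Y,(200,170,220,187),(283,205,302,223),106),("orange",O,(290,165,315,190),(203,138,226,178),60),("mat",G,(330,190,375,240),(188,100,235,135),3)):
    p=blob("top",*r,t);q=blob("scene",*r,s)
    print(n,p,q,ray("top",*p[0],z).round(1),ray("scene",*q[0],z).round(1),tri(p[0],q[0]).round(1))
E
```

```text
blue (array([160.52      , 185.21333333]), 75, (np.int64(156), np.int64(165), np.int64(181), np.int64(190))) (array([344.17424242, 249.26515152]), 132, (np.int64(338), np.int64(350), np.int64(243), np.int64(255))) [553.5 269.9 106. ] [558.7 270.2 106. ] [554.8 270.4  99.5]
yel (array([208.83783784, 178.01351351]), 74, (np.int64(204), np.int64(213), np.int64(174), np.int64(182))) (array([292.04464286, 214.05357143]), 112, (np.int64(286), np.int64(298), np.int64(209), np.int64(219))) [574.2 132.1 106. ] [578.5 132.7 106. ] [575.5 131.8 100.7]
orange (array([300.45238095, 178.78571429]), 42, (np.int64(296), np.int64(308), np.int64(172), np.int64(183))) (array([214.06467662, 160.5920398 ]), 201, (np.int64(208), np.int64(221), np.int64(142), np.int64(173))) [ 576.5 -138.8   60. ] [ 592.6 -136.8   60. ] [ 581.9 -145.3   40.6]
mat (array([352.20749543, 214.80804388]), 1094, (np.int64(334), np.int64(370), np.int64(197), np.int64(233))) (array([210.17479191, 117.53983353]), 841, (np.int64(192), np.int64(229), np.int64(104), np.int64(131))) [ 467.  -310.8    3. ] [ 471.3 -309.3    3. ] [ 467.7 -313.2   -2.8]
```

View pics/c.png

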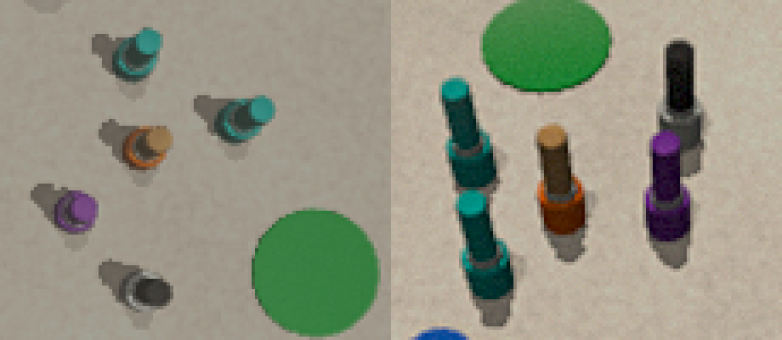

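Crop confirms it: orange head with a pale wood handle, between two turquoise, one purple and one steel/black mallet. Moving above it now. The tool's present yaw (jaw line about 65° in world) happens to clear the neighbours.

Emit:
servo_tool(
  rows=[
    [60,[-20,-17,0],[0,0,0]],
    [60,[-42,-36,0],[0,0,0]],
    [60,[-42,-36,0],[0,0,0]],
    [60,[-42,-36,0],[0,0,0]],
    [60,[-42,-36,0],[0,0,0]],
    [60,[-42,-36,0],[0,0,0]],
    [60,[-42,-36,0],[0,0,0]],
    [60,[-42,-36,0],[0,0,0]],
  ],
  force=50,
)

```text
clock: 2.0
eef_pos: [434.3, 189.2, 231.4]
tcp_rot: [3.142, 0.0, 2.71]
contact_force: [0.6, 0.4, 0.3]
opening: 0.705
```

Emit:
servo_tool(
  rows=[
    [60,[-42,-36,0],[0,0,0]],
    [60,[-42,-36,0],[0,0,0]],
    [60,[-42,-36,0],[0,0,0]],
    [60,[-42,-36,0],[0,0,0]],
    [60,[-42,-36,0],[0,0,0]],
    [60,[-42,-36,0],[0,0,0]],
    [60,[-20,-24,0],[0,0,0]],
    [60,[0,0,0],[0,0,0]],
  ],
)

```text
clock: 3.0
eef_pos: [580.1, -142.6, 231.0]
tcp_rot: [-3.141, -0.0, 2.707]
contact_force: [-0.5, 0.3, -0.6]
opening: 0.707
```

```bash
python3 - <<'E'
from h import *
s=sense();print({k:np.round(s[k],3).tolist() for k in("clock","qpos","eef_pos","tcp_rot","contact_force","opening")})
im=grab_frame("wrist");cv2.imwrite("pics/w1.png",im)
for b in boxes_of("wrist","mallet")[:5]:
    p=w("wrist",b["centre"]);print(round(b["conf"],2),p.round(1),proj("wrist",p).round())
print(ray("top",305.9,176.2,110),ray("scene",212.1,144.1,110))
E
```

```text
{'clock': 3.0, 'qpos': [-0.243, 0.311, 1.695, -0.001, 1.137, -1.379], 'eef_pos': [580.1, -142.575, 231.018], 'tcp_rot': [-3.141, -0.0, 2.707], 'contact_force': [-0.539, 0.291, -0.565], 'opening': 0.707}
0.97 [ 580.4 -147.2   78.8] [251. 178.]
0.86 [ 657.8 -139.7   68.6] [286. 232.]
0.76 [ 598.5 -230.2   42.5] [196. 211.]
0.75 [520.2 -87.8 110.5] [284.  98.]
[ 579.11749944 -147.45167269  110.        ] [ 582.61615516 -149.3967436   110.        ]
```

View pics/w1.png

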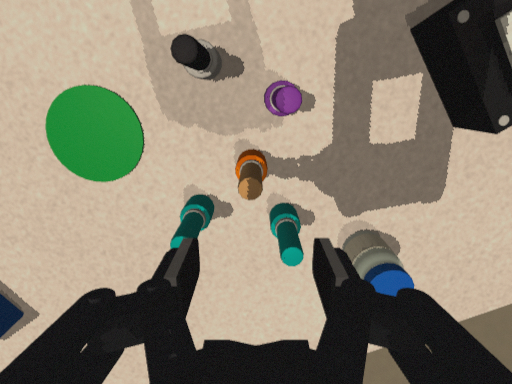

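Wrist view: the orange handle's top end is at about (250,189), its head at (251,165), the mat at (95,133). The purple mallet is at (283,98) and the turquoise ones at (195,222) and (287,232).

```bash
python3 - <<'E'
from h import *
im=cv2.imread("pics/w1.png");h=cv2.cvtColor(im,cv2.COLOR_BGR2HSV)
m=cv2.inRange(h,(5,90,60),(20,255,255));m[:140]=0;m[205:]=0;m[:,:225]=0;m[:,275:]=0
ys,xs=np.nonzero(m);print(xs.min(),xs.max(),ys.min(),ys.max())
print("top",ray("wrist",250,189,110).round(1),"base guess",ray("wrist",251,158,40).round(1))
g=cv2.inRange(h,(45,80,40),(75,255,255));ys,xs=np.nonzero(g);print("mat",ray("wrist",xs.mean(),ys.mean(),3).round(1))
s=sense()["eef_pos"];print(proj("wrist",np.array(s)),proj("wrist",[580,-145,110]))
for p in([580,-145,110],[580,-148,110],[580,-145,40],[580,-148,40]):print(p,proj("wrist",p).round(1))
T=np.linalg.inv(np.array(get_calibration("wrist")["world_to_cam"]));print(T.round(2))
E
```

```text
235 267 149 199
top [ 582.  -148.5  110. ] base guess [ 568.5 -142.4   40. ]
mat [ 464.8 -309.7    3. ]
[257.83848051 247.81244035] [252.4686071  185.67096008]
[580, -145, 110] [252.5 185.7]
[580, -148, 110] [249.6 187. ]
[580, -145, 40] [253.2 167.8]
[580, -148, 40] [250.8 168.9]
[[ 4.2000e-01  8.6000e-01  2.8000e-01  5.0720e+02]
 [ 9.1000e-01 -4.0000e-01 -1.3000e-01 -1.0773e+02]
 [-0.0000e+00  3.1000e-01 -9.5000e-01  3.7349e+02]
 [ 0.0000e+00  0.0000e+00  0.0000e+00  1.0000e+00]]
```

Emit:
servo_tool(
  rows=[
    [60,[-3,-4.5,30],[0,0,0]],
    [60,[0,0,40],[0,0,0]],
    [60,[0,0,40],[0,0,0]],
    [60,[0,0,40],[0,0,0]],
    [60,[0,0,20],[0,0,0]],
    [60,[0,0,7],[0,0,0]],
    [60,[0,0,0],[0,0,0]],
    [30,[0,0,0],[0,0,0]],
  ],
  force=60,
)

```text
clock: 4.1
eef_pos: [582.3, -145.1, 55.5]
tcp_rot: [3.141, 0.002, 2.71]
contact_force: [0.8, 0.6, 0.2]
opening: 0.506
```

Emit:
servo_tool(
  rows=[
    [10,[0,0,0],[0,0,0]],
    [10,[0,0,0],[0,0,0]],
    [10,[0,0,0],[0,0,0]],
    [10,[0,0,0],[0,0,0]],
    [10,[0,0,0],[0,0,0]],
    [10,[0,0,0],[0,0,0]],
  ],
  force=90,
)

```text
clock: 4.85
eef_pos: [582.2, -145.6, 55.6]
tcp_rot: [3.141, 0.002, 2.71]
contact_force: [-2.0, -0.6, 6.3]
opening: 0.257
```

Emit:
servo_tool(
  rows=[
    [10,[0,0,-10],[0,0,0]],
    [10,[0,0,-30],[0,0,0]],
    [10,[0,0,-40],[0,0,0]],
    [10,[0,0,-40],[0,0,0]],
    [10,[0,0,-30],[0,0,0]],
    [10,[0,0,-10],[0,0,0]],
    [10,[0,0,0],[0,0,0]],
  ],
)

```text
clock: 5.72
eef_pos: [581.5, -145.2, 214.4]
tcp_rot: [3.141, 0.001, 2.71]
contact_force: [-0.1, -0.2, -2.5]
opening: 0.26
```

Emit:
servo_tool(
  rows=[
    [10,[12,22,0],[0,0,0]],
    [10,[26,48,0],[0,0,0]],
    [10,[28,52,0],[0,0,0]],
    [10,[28,52,0],[0,0,0]],
    [10,[28,52,0],[0,0,0]],
    [10,[28,52,0],[0,0,0]],
    [10,[26,48,0],[0,0,0]],
    [10,[21,38,0],[0,0,0]],
  ],
)

```text
clock: 6.72
eef_pos: [553.6, 269.6, 212.2]
tcp_rot: [-3.139, -0.002, 2.711]
contact_force: [0.3, -0.2, -3.3]
opening: 0.262
```

```bash
python3 - <<'E'
from h import *
s=sense();print({k:np.round(s[k],3).tolist() for k in("clock","eef_pos","tcp_rot","contact_force","opening")})
im=grab_frame("wrist");cv2.imwrite("pics/w2.png",im)
for t in("mallet","pad_blue","pad_yellow"):
  for b in boxes_of("wrist",t)[:3]:
    p=w("wrist",b["centre"]);print(t,round(b["conf"],2),p.round(1),proj("wrist",p).round())
print(proj("wrist",s["eef_pos"]))
im=grab_frame("scene");cv2.imwrite("pics/s2.png",im)
E
```

```text
{'clock': 6.725, 'eef_pos': [553.632, 269.649, 212.175], 'tcp_rot': [-3.139, -0.002, 2.711], 'contact_force': [0.277, -0.212, -3.261], 'opening': 0.262}
mallet 0.61 [527.  -69.   14.3] [ 11. 253.]
pad_blue 0.83 [550.4 269.5 104. ] [256. 184.]
pad_yellow 0.88 [574.5 129.8 104.9] [137. 263.]
[260.42047804 246.08701211]
```

View pics/w2.png

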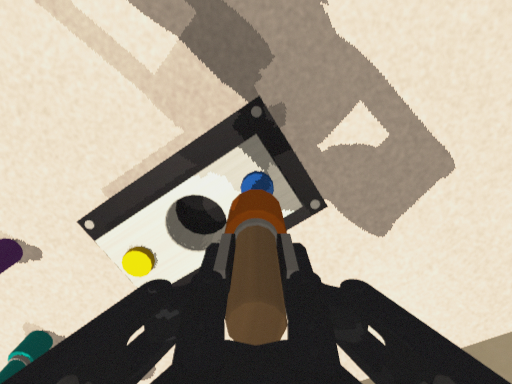

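```bash
python3 - <<'E'
from h import *
im=cv2.imread("pics/w2.png");h=cv2.cvtColor(im,cv2.COLOR_BGR2HSV)
m=cv2.inRange(h,(22,150,120),(35,255,255));m[:230]=0;m[290:]=0;m[:,:110]=0;m[:,170:]=0
ys,xs=np.nonzero(m);print(xs.min(),xs.max(),ys.min(),ys.max(),"yel",ray("wrist",xs.mean(),ys.mean(),105).round(1))
m=cv2.inRange(h,(100,150,60),(125,255,255));m[:165]=0;m[205:]=0;m[:,:230]=0;m[:,285:]=0
ys,xs=np.nonzero(m);print(xs.min(),xs.max(),ys.min(),"blue far edge",ray("wrist",(xs.min()+xs.max())/2,ys.min(),105).round(1), "blue x-mid")
for z in(105,):
  for p in([554,270,z],[552,270,z],[556,271,z]):
    c=np.array([proj("wrist",np.array(p)+15*np.array([np.cos(a),np.sin(a),0])) for a in np.linspace(0,6.28,60)]);print(p,c.min(0).round(1),c.max(0).round(1))
m=cv2.inRange(h,(3,150,60),(18,255,255));m[:185]=0;m[240:]=0
for r in(200,208,216,225,280,300,315):
  mm=cv2.inRange(h,(3,80,40),(20,255,255))[r];x=np.nonzero(mm[200:310])[0]+200;print(r,x.min(),x.max(),(x.min()+x.max())/2)
e=np.array(sense()["eef_pos"])
for dz in(-56,-16,0,19,54):print(dz,proj("wrist",e+[0,0,dz]).round(1),ray("wrist",256,200,e[2]-56).round(1))
print(ray("wrist",256,322,e[2]+54), "handle top")
E
```

```text
122 152 247 276 yel [574.3 129.  105. ]
241 272 172 blue far edge [540.7 272.5 105. ] blue x-mid
[554, 270, 105] [243.3 169.9] [277.1 202.1]
[552, 270, 105] [242.4 167.9] [276.2 200.3]
[556, 271, 105] [245.3 171.5] [279.1 203.6]
200 233 277 255.0
208 230 280 255.0
216 228 282 255.0
225 226 285 255.5
280 231 281 256.0
300 227 284 255.5
315 225 285 255.0
-56 [257.6 209.3] [547.2 269.1 156.7]
-16 [257.7 234.4] [547.2 269.1 156.7]
0 [257.8 247.8] [547.2 269.1 156.7]
19 [258.  267.3] [547.2 269.1 156.7]
54 [258.4 320.5] [547.2 269.1 156.7]
[554.44394977 266.0912797  266.65356896] handle top
```

Emit:
servo_tool(
  rows=[
    [10,[-2,0.5,20],[0,0,0]],
    [10,[0,0,16],[0,0,0]],
    [10,[0,0,4],[0,0,0]],
    [10,[0,0,2],[0,0,0]],
    [10,[0,0,2],[0,0,0]],
    [10,[0,0,2],[0,0,0]],
    [10,[0,0,0],[0,0,0]],
  ],
)

```text
clock: 7.85
eef_pos: [557.1, 267.5, 168.4]
tcp_rot: [3.141, 0.0, 2.71]
contact_force: [0.1, -0.4, -2.2]
opening: 0.261
```

Emit:
servo_tool(
  rows=[
    [10,[0,0,2],[0,0,0]],
    [10,[0,0,2],[0,0,0]],
    [10,[0,0,0],[0,0,0]],
  ],
)

```text
clock: 8.22
eef_pos: [556.9, 267.4, 164.1]
tcp_rot: [-3.141, -0.0, 2.71]
contact_force: [0.6, -0.2, -3.0]
opening: 0.261
```

Emit:
servo_tool(
  rows=[
    [10,[1.5,1,1],[0,0,0]],
    [10,[0,0,1],[0,0,0]],
    [10,[0,0,0],[0,0,0]],
  ],
)

```text
clock: 8.6
eef_pos: [556.0, 269.0, 162.2]
tcp_rot: [-3.141, -0.0, 2.71]
contact_force: [-0.1, 0.5, -2.8]
opening: 0.261
```

Emit:
servo_tool(
  rows=[
    [10,[0,0,1],[0,0,0]],
    [10,[0,0,1],[0,0,0]],
    [10,[0,0,0],[0,0,0]],
  ],
)

```text
clock: 8.98
eef_pos: [556.2, 269.0, 160.4]
tcp_rot: [3.142, 0.0, 2.71]
contact_force: [-0.6, -0.5, -1.1]
opening: 0.257
```

Emit:
servo_tool(
  rows=[
    [10,[0,0,2],[0,0,0]],
    [10,[0,0,1],[0,0,0]],
    [10,[0,0,0],[0,0,0]],
  ],
)

```text
clock: 9.35
eef_pos: [556.2, 269.2, 157.4]
tcp_rot: [3.141, 0.0, 2.71]
contact_force: [-1.0, 0.6, 2.6]
opening: 0.262
```

Emit:
servo_tool(
  rows=[
    [10,[0,0,1],[0,0,0]],
    [10,[0,0,1],[0,0,0]],
    [10,[0,0,0],[0,0,0]],
  ],
)

```text
clock: 9.72
eef_pos: [556.2, 269.3, 155.3]
tcp_rot: [3.141, 0.0, 2.71]
contact_force: [-1.0, 4.0, 2.2]
opening: 0.261
```

Emit:
servo_tool(
  rows=[
    [10,[0,0,-10],[0,0,0]],
    [10,[0,0,-20],[0,0,0]],
    [10,[-15,-23,0],[0,0,0]],
    [10,[-25,-39,0],[0,0,0]],
    [10,[-25,-39,0],[0,0,0]],
    [10,[-10,-16,0],[0,0,0]],
    [10,[0,0,0],[0,0,0]],
  ],
)

```text
clock: 10.6
eef_pos: [575.2, 130.1, 185.3]
tcp_rot: [-3.141, -0.0, 2.708]
contact_force: [0.2, -0.8, -2.6]
opening: 0.256
```

```bash
python3 - <<'E'
from h import *
s=sense();print({k:np.round(s[k],3).tolist() for k in("clock","eef_pos","tcp_rot","contact_force","opening")})
im=grab_frame("wrist");cv2.imwrite("pics/w3.png",im);sc=grab_frame("scene");cv2.imwrite("pics/s3.png",sc)
old=cv2.imread("pics/w2.png")
c=np.hstack([old[165:365,190:320],im[165:365,190:320]]);c=cv2.resize(c,None,fx=2,fy=2)
d=np.hstack([cv2.resize(cv2.imread(f"pics/{n}.png")[185:305,250:380],None,fx=2,fy=2,interpolation=3) for n in("scene0","s3")])
cv2.imwrite("pics/c3.png",np.vstack([c,d]))
for t in("pad_blue","pad_yellow"):
  boxes=boxes_of("wrist",t)
  for b in boxes[:1]:
    p=w("wrist",b["centre"]);print(t,round(b["conf"],2),p.round(1),proj("wrist",p).round())
E
```

```text
{'clock': 10.6, 'eef_pos': [575.215, 130.098, 185.299], 'tcp_rot': [-3.141, -0.0, 2.708], 'contact_force': [0.161, -0.776, -2.562], 'opening': 0.256}
pad_blue 0.9 [554.2 270.3  98.4] [415.  97.]
pad_yellow 0.86 [563.6 137.4 103.4] [257. 182.]
```

View pics/c3.png

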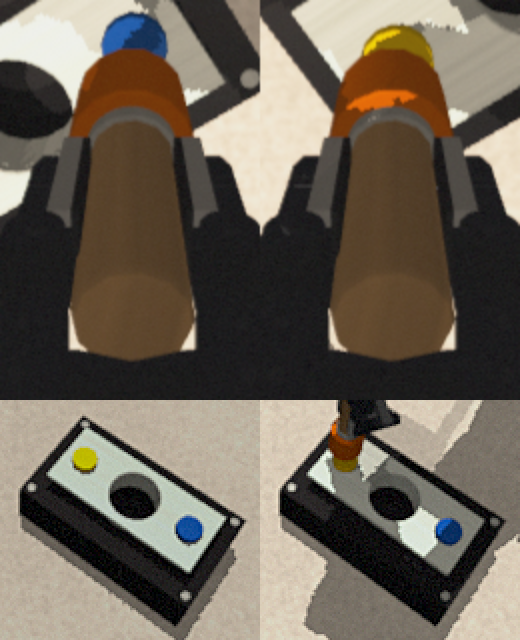

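Mallet unslipped in the grip (same handle-top position in both views), blue end sunk to about 99 mm (network 98, tool height 99.7). Now yellow.

Emit:
servo_tool(
  rows=[
    [10,[0,1,10],[0,0,0]],
    [10,[0,0,8],[0,0,0]],
    [10,[0,0,2],[0,0,0]],
    [10,[0,0,1],[0,0,0]],
    [10,[0,0,0],[0,0,0]],
  ],
)

```text
clock: 11.42
eef_pos: [575.8, 132.2, 164.4]
tcp_rot: [3.142, 0.0, 2.71]
contact_force: [0.7, 0.1, -2.7]
opening: 0.258
```

Emit:
servo_tool(
  rows=[
    [10,[0,0,1],[0,0,0]],
    [10,[0,0,1],[0,0,0]],
    [10,[0,0,0],[0,0,0]],
  ],
)

```text
clock: 11.8
eef_pos: [575.7, 132.2, 162.3]
tcp_rot: [-3.142, -0.0, 2.71]
contact_force: [-0.1, 0.7, -3.4]
opening: 0.261
```

Emit:
servo_tool(
  rows=[
    [10,[0,0,1],[0,0,0]],
    [10,[0,0,1],[0,0,0]],
    [10,[0,0,0],[0,0,0]],
  ],
)

```text
clock: 12.18
eef_pos: [575.8, 132.2, 160.5]
tcp_rot: [3.142, 0.0, 2.71]
contact_force: [-0.4, -0.1, 0.2]
opening: 0.259
```

Emit:
servo_tool(
  rows=[
    [10,[0,0,2],[0,0,0]],
    [10,[0,0,2],[0,0,0]],
    [10,[0,0,1],[0,0,0]],
    [10,[0,0,1],[0,0,0]],
    [10,[0,0,0],[0,0,0]],
  ],
)

```text
clock: 12.8
eef_pos: [575.8, 132.1, 154.2]
tcp_rot: [3.141, 0.0, 2.71]
contact_force: [0.5, -3.3, 2.4]
opening: 0.258
```

Emit:
servo_tool(
  rows=[
    [10,[0,0,-10],[0,0,0]],
    [10,[0,0,-10],[0,0,0]],
    [10,[15,24,0],[0,0,0]],
    [10,[25,39,0],[0,0,0]],
    [10,[25,39,0],[0,0,0]],
    [10,[10,15,0],[0,0,0]],
    [10,[0,0,8],[0,0,0]],
    [10,[0,0,0],[0,0,0]],
  ],
)

```text
clock: 13.8
eef_pos: [556.0, 268.7, 165.4]
tcp_rot: [-3.14, -0.001, 2.71]
contact_force: [-0.5, -0.6, -3.5]
opening: 0.257
```

Emit:
servo_tool(
  rows=[
    [10,[0,0,6],[0,0,0]],
    [10,[0,0,3],[0,0,0]],
    [10,[0,0,2],[0,0,0]],
    [10,[0,0,2],[0,0,0]],
    [10,[0,0,2],[0,0,0]],
    [10,[0,0,1],[0,0,0]],
    [10,[0,0,0],[0,0,0]],
  ],
)

```text
clock: 14.68
eef_pos: [556.6, 269.9, 150.4]
tcp_rot: [3.141, 0.0, 2.71]
contact_force: [-1.4, -1.4, 2.0]
opening: 0.254
```

Emit:
servo_tool(
  rows=[
    [10,[0,0,-10],[0,0,0]],
    [10,[0,0,-10],[0,0,0]],
    [10,[-15,-23,0],[0,0,0]],
    [10,[-25,-39,0],[0,0,0]],
    [10,[-25,-39,0],[0,0,0]],
    [10,[-10,-16,0],[0,0,0]],
    [10,[0,0,6],[0,0,0]],
    [10,[0,0,0],[0,0,0]],
  ],
)

```text
clock: 15.68
eef_pos: [575.3, 133.0, 163.9]
tcp_rot: [3.142, -0.001, 2.71]
contact_force: [-0.4, 0.3, -2.5]
opening: 0.26
```

Emit:
servo_tool(
  rows=[
    [10,[0,-1,6],[0,0,0]],
    [10,[0,0,2],[0,0,0]],
    [10,[0,0,2],[0,0,0]],
    [10,[0,0,2],[0,0,0]],
    [10,[0,0,2],[0,0,0]],
    [10,[0,0,1],[0,0,0]],
    [10,[0,0,0],[0,0,0]],
  ],
)

```text
clock: 16.55
eef_pos: [575.3, 131.2, 149.3]
tcp_rot: [-3.142, 0.0, 2.71]
contact_force: [-1.9, -0.8, 2.0]
opening: 0.255
```

Emit:
servo_tool(
  rows=[
    [10,[0,0,-10],[0,0,0]],
    [10,[0,0,-10],[0,0,0]],
    [10,[15,24,0],[0,0,0]],
    [10,[25,39,0],[0,0,0]],
    [10,[25,39,0],[0,0,0]],
    [10,[10,15,0],[0,0,0]],
    [10,[0,0,8],[0,0,0]],
    [10,[0,0,0],[0,0,0]],
  ],
)

```text
clock: 17.55
eef_pos: [555.6, 267.8, 160.4]
tcp_rot: [-3.14, -0.001, 2.71]
contact_force: [0.2, 1.1, -3.7]
opening: 0.264
```

Emit:
servo_tool(
  rows=[
    [10,[0,1,6],[0,0,0]],
    [10,[0,0,2],[0,0,0]],
    [10,[0,0,2],[0,0,0]],
    [10,[0,0,2],[0,0,0]],
    [10,[0,0,2],[0,0,0]],
    [10,[0,0,1],[0,0,0]],
    [10,[0,0,0],[0,0,0]],
  ],
)

```text
clock: 18.42
eef_pos: [556.6, 270.0, 146.5]
tcp_rot: [3.141, 0.0, 2.71]
contact_force: [-1.3, -0.8, 2.5]
opening: 0.26
```

Emit:
servo_tool(
  rows=[
    [10,[0,0,-10],[0,0,0]],
    [10,[0,0,-10],[0,0,0]],
    [10,[-15,-24,0],[0,0,0]],
    [10,[-25,-39,0],[0,0,0]],
    [10,[-25,-39,0],[0,0,0]],
    [10,[-10,-15,0],[0,0,0]],
    [10,[0,0,6],[0,0,0]],
    [10,[0,0,0],[0,0,0]],
  ],
)

```text
clock: 19.42
eef_pos: [575.3, 133.0, 159.9]
tcp_rot: [-3.142, -0.001, 2.71]
contact_force: [-0.6, -0.6, -2.2]
opening: 0.26
```

Emit:
servo_tool(
  rows=[
    [10,[0,-1,7],[0,0,0]],
    [10,[0,0,2],[0,0,0]],
    [10,[0,0,2],[0,0,0]],
    [10,[0,0,2],[0,0,0]],
    [10,[0,0,2],[0,0,0]],
    [10,[0,0,1],[0,0,0]],
    [10,[0,0,0],[0,0,0]],
  ],
)

```text
clock: 20.3
eef_pos: [575.3, 131.2, 144.3]
tcp_rot: [-3.142, 0.0, 2.71]
contact_force: [-2.1, -0.6, 1.7]
opening: 0.263
```

Emit:
servo_tool(
  rows=[
    [10,[0,0,-10],[0,0,0]],
    [10,[0,0,-10],[0,0,0]],
    [10,[15,24,0],[0,0,0]],
    [10,[25,39,0],[0,0,0]],
    [10,[25,39,0],[0,0,0]],
    [10,[10,15,0],[0,0,0]],
    [10,[0,0,8],[0,0,0]],
    [10,[0,0,0],[0,0,0]],
  ],
)

```text
clock: 21.3
eef_pos: [555.6, 267.7, 155.5]
tcp_rot: [-3.14, -0.001, 2.71]
contact_force: [-0.4, 0.1, -3.2]
opening: 0.256
```

Emit:
servo_tool(
  rows=[
    [10,[0,1,7],[0,0,0]],
    [10,[0,0,2],[0,0,0]],
    [10,[0,0,2],[0,0,0]],
    [10,[0,0,1],[0,0,0]],
    [10,[0,0,1],[0,0,0]],
    [10,[0,0,0],[0,0,0]],
  ],
)

```text
clock: 22.05
eef_pos: [556.6, 269.8, 143.4]
tcp_rot: [3.142, 0.0, 2.71]
contact_force: [-1.3, -2.4, 0.4]
opening: 0.256
```

Emit:
servo_tool(
  rows=[
    [10,[0,0,1],[0,0,0]],
    [10,[0,0,1],[0,0,0]],
    [10,[0,0,0],[0,0,0]],
  ],
)

```text
clock: 22.42
eef_pos: [556.7, 270.1, 141.6]
tcp_rot: [3.141, 0.0, 2.71]
contact_force: [-0.7, -2.3, 4.9]
opening: 0.261
```

Emit:
servo_tool(
  rows=[
    [10,[0,0,1],[0,0,0]],
    [10,[0,0,0],[0,0,0]],
  ],
)

```text
clock: 22.68
eef_pos: [556.9, 270.1, 141.5]
tcp_rot: [3.141, 0.001, 2.71]
contact_force: [-3.8, -3.6, 12.3]
opening: 0.26
```

Emit:
servo_tool(
  rows=[
    [10,[0,0,-10],[0,0,0]],
    [10,[0,0,-10],[0,0,0]],
    [10,[-15,-24,0],[0,0,0]],
    [10,[-25,-39,0],[0,0,0]],
    [10,[-25,-39,0],[0,0,0]],
    [10,[-10,-15,0],[0,0,0]],
    [10,[0,0,6],[0,0,0]],
    [10,[0,0,0],[0,0,0]],
  ],
)

```text
clock: 23.68
eef_pos: [575.3, 133.0, 153.8]
tcp_rot: [-3.142, -0.001, 2.71]
contact_force: [-0.1, 1.1, -3.7]
opening: 0.257
```

Blue end is home: height stopped at 141.5 with force rising. Now the last yellow tap.

Emit:
servo_tool(
  rows=[
    [10,[0,-1,7],[0,0,0]],
    [10,[0,0,2],[0,0,0]],
    [10,[0,0,1],[0,0,0]],
    [10,[0,0,1],[0,0,0]],
    [10,[0,0,1],[0,0,0]],
    [10,[0,0,0],[0,0,0]],
  ],
)

```text
clock: 24.42
eef_pos: [575.3, 131.4, 142.3]
tcp_rot: [3.141, 0.0, 2.71]
contact_force: [-2.7, 0.6, 1.0]
opening: 0.265
```

Emit:
servo_tool(
  rows=[
    [10,[0,0,1],[0,0,0]],
    [10,[0,0,0],[0,0,0]],
  ],
)

```text
clock: 24.68
eef_pos: [575.4, 131.3, 141.5]
tcp_rot: [3.141, 0.0, 2.71]
contact_force: [-2.6, 1.6, 2.8]
opening: 0.26
```

Emit:
servo_tool(
  rows=[
    [10,[0,0,1],[0,0,0]],
    [10,[0,0,0.5],[0,0,0]],
    [10,[0,0,0],[0,0,0]],
  ],
)

```text
clock: 25.05
eef_pos: [575.7, 131.3, 141.2]
tcp_rot: [3.141, 0.001, 2.71]
contact_force: [-5.9, -0.2, 15.7]
opening: 0.258
```

Emit:
servo_tool(
  rows=[
    [10,[0,0,-10],[0,0,0]],
    [10,[0,0,-30],[0,0,0]],
    [10,[0,0,-40],[0,0,0]],
    [10,[0,0,0],[0,0,0]],
  ],
)

```text
clock: 25.55
eef_pos: [577.5, 131.5, 222.9]
tcp_rot: [3.138, 0.005, 2.71]
contact_force: [0.2, 0.1, -2.6]
opening: 0.26
```

```bash
python3 - <<'E'
from h import *
s=sense();print({k:np.round(s[k],3).tolist() for k in("clock","eef_pos","tcp_rot","contact_force","opening")})
im=grab_frame("wrist");cv2.imwrite("pics/w4.png",im)
for t in("pad_blue","pad_yellow"):
  for b in boxes_of("wrist",t)[:1]:
    p=w("wrist",b["centre"]);print(t,round(b["conf"],2),p.round(1),proj("wrist",p).round())
sc=grab_frame("scene");cv2.imwrite("pics/s4.png",sc)
c=np.vstack([np.hstack([im,cv2.imread("pics/w2.png")])[:,:],]);c=cv2.resize(c,(800,300))
cv2.imwrite("pics/c4.png",np.vstack([c,cv2.resize(sc[170:300,230:430],(460,299)).__class__(0) if 0 else cv2.copyMakeBorder(cv2.resize(sc[170:300,230:430],(460,299)),0,0,0,340,0)]))
E
```

```text
{'clock': 25.55, 'eef_pos': [577.493, 131.53, 222.856], 'tcp_rot': [3.138, 0.005, 2.71], 'contact_force': [0.157, 0.077, -2.625], 'opening': 0.26}
pad_blue 0.95 [550.6 264.6  80.3] [379.  95.]
pad_yellow 0.66 [569.7 130.9  79.3] [255. 174.]
```

View pics/c4.png

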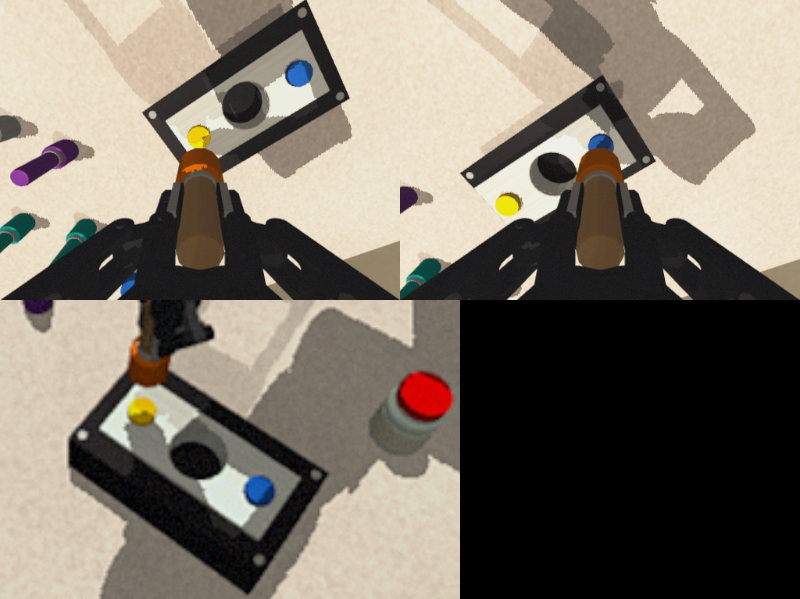

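Wrist (left) and scene views show the plate flush on the block, pads at wrist full-frame pixels (379,95) and (255,174). Both taps stopped at TCP z about 141.4, i.e. pad tops near 86 mm. Now to the mat.

Emit:
servo_tool(
  rows=[
    [10,[-4,-22,0],[0,0,0]],
    [10,[-10,-50,0],[0,0,0]],
    [10,[-10,-50,0],[0,0,0]],
    [10,[-10,-50,0],[0,0,0]],
    [10,[-10,-50,0],[0,0,0]],
    [10,[-10,-50,0],[0,0,0]],
    [10,[-10,-50,0],[0,0,0]],
    [10,[-10,-50,0],[0,0,0]],
  ],
)

```text
clock: 26.75
eef_pos: [484.9, -239.5, 219.0]
tcp_rot: [-3.141, -0.001, 2.709]
contact_force: [0.9, -0.7, -4.0]
opening: 0.262
```

Emit:
servo_tool(
  rows=[
    [10,[-10,-50,0],[0,0,0]],
    [10,[-2,-24,0],[0,0,0]],
    [10,[0,0,0],[0,0,0]],
    [10,[0,0,0],[0,0,0]],
  ],
)

```text
clock: 27.25
eef_pos: [466.0, -309.3, 219.2]
tcp_rot: [3.141, -0.001, 2.709]
contact_force: [0.8, 0.1, -2.7]
opening: 0.259
```

Emit:
servo_tool(
  rows=[
    [10,[0,0,25],[0,0,0]],
    [10,[0,0,40],[0,0,0]],
    [10,[0,0,40],[0,0,0]],
    [10,[0,0,30],[0,0,0]],
    [10,[0,0,16],[0,0,0]],
    [10,[0,0,5],[0,0,0]],
    [10,[0,0,2],[0,0,0]],
    [10,[0,0,0],[0,0,0]],
  ],
)

```text
clock: 28.25
eef_pos: [467.3, -310.1, 62.7]
tcp_rot: [-3.141, 0.002, 2.71]
contact_force: [0.2, -0.4, -2.6]
opening: 0.26
```

Emit:
servo_tool(
  rows=[
    [10,[0,0,1],[0,0,0]],
    [10,[0,0,0.5],[0,0,0]],
    [10,[0,0,0],[0,0,0]],
  ],
)

```text
clock: 28.62
eef_pos: [466.7, -309.8, 60.5]
tcp_rot: [-3.142, 0.0, 2.71]
contact_force: [0.1, -0.4, -2.6]
opening: 0.258
```

Emit:
servo_tool(
  rows=[
    [10,[0,0,1],[0,0,0]],
    [10,[0,0,0.7],[0,0,0]],
    [10,[0,0,0],[0,0,0]],
  ],
)

```text
clock: 29.0
eef_pos: [466.7, -309.7, 58.6]
tcp_rot: [-3.142, -0.0, 2.71]
contact_force: [-0.9, -0.7, -0.2]
opening: 0.256
```

Emit:
servo_tool(
  rows=[
    [10,[0,0,0.3],[0,0,0]],
    [26,[0,0,0],[0,0,0]],
    [32,[0,0,0],[0,0,0]],
    [40,[0,0,0],[0,0,0]],
    [50,[0,0,0],[0,0,0]],
    [60,[0,0,0],[0,0,0]],
    [60,[0,0,0],[0,0,0]],
    [60,[0,0,0],[0,0,0]],
  ],
  force=20,
)

```text
clock: 30.0
eef_pos: [466.7, -309.8, 58.3]
tcp_rot: [-3.142, 0.0, 2.71]
contact_force: [0.0, 0.1, 0.7]
opening: 0.701
```

Emit:
servo_tool(
  rows=[
    [60,[0,0,-10],[0,0,0]],
    [60,[0,0,-30],[0,0,0]],
    [60,[0,0,-50],[0,0,0]],
    [60,[0,0,-50],[0,0,0]],
    [60,[0,0,-40],[0,0,0]],
    [60,[0,0,0],[0,0,0]],
    [60,[0,0,0],[0,0,0]],
  ],
)

```text
clock: 30.88
eef_pos: [466.4, -309.5, 238.3]
tcp_rot: [3.142, -0.0, 2.71]
contact_force: [-0.1, -0.7, -0.6]
opening: 0.704
```

```bash
python3 - <<'E'
from h import *
s=sense();print({k:np.round(s[k],3).tolist() for k in("clock","eef_pos","contact_force","opening")})
for c in("wrist","scene"):
  im=grab_frame(c);cv2.imwrite(f"pics/{c}5.png",im)
  for t in("mallet","mat","steel_mallet_grip","bottle_blue_center","bottle_red_center","pad_blue","pad_yellow"):
    for b in boxes_of(c,t)[:1 if t!="mallet" else 5]:
      p=w(c,b["centre"]);print(c,t,round(b["conf"],2),p.round(),proj(c,p).round())
a=cv2.resize(cv2.imread("pics/wrist5.png"),(400,300));b=cv2.resize(cv2.imread("pics/scene5.png"),(400,300))
cv2.imwrite("pics/c5.png",np.hstack([a,b]))
E
```

```text
{'clock': 30.875, 'eef_pos': [466.369, -309.531, 238.254], 'contact_force': [-0.1, -0.745, -0.595], 'opening': 0.704}
wrist mallet 0.83 [516. -97.  63.] [459. 130.]
wrist mallet 0.79 [ 466. -309.   81.] [257. 174.]
wrist mallet 0.64 [ 597. -245.   61.] [350. 243.]
wrist mallet 0.62 [ 656. -150.   62.] [441. 254.]
wrist mat 0.72 [ 458. -309.    2.] [254. 153.]
wrist steel_mallet_grip 0.75 [ 450. -157.   76.] [391.  95.]
wrist bottle_blue_center 0.74 [737. -83.  32.] [491. 272.]
scene mallet 0.9 [533. -81.  43.] [245. 164.]
scene mallet 0.85 [ 614. -232.   46.] [187. 148.]
scene mallet 0.69 [ 670. -130.   45.] [193. 182.]
scene mallet 0.56 [ 477. -301.   53.] [209. 109.]
scene mat 0.9 [ 479. -302.    2.] [210. 120.]
scene steel_mallet_grip 0.55 [ 461. -143.   56.] [249. 135.]
scene bottle_blue_center 0.84 [766. -47.  79.] [181. 219.]
scene bottle_red_center 0.9 [369. 323.  67.] [408. 220.]
scene pad_blue 0.42 [555. 268.  89.] [343. 250.]
scene pad_yellow 0.67 [575. 128.  85.] [291. 216.]
```

View pics/c5.png

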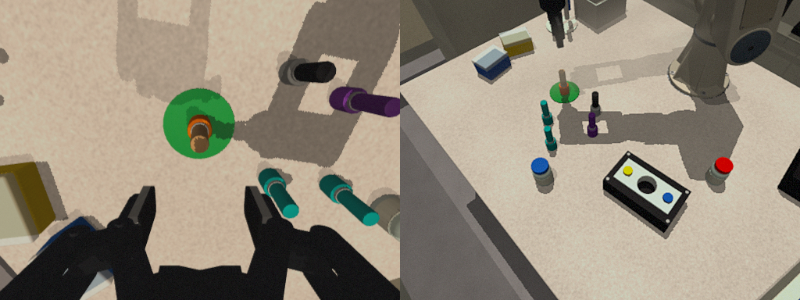

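The orange mallet stands upright near the mat's centre (wrist full-frame pixel about (257,170)). The bystanders are where they were, and the carrier is flush.

```bash
python3 -c "
from rig import *
print(sign_off())"
```

```text
the job is handed in; nothing more can be done
None
```

I picked up the orange mallet and tapped the carrier home, starting with blue and alternating: four taps on each pad, about 3–6 mm each. I then stood the mallet on the green mat, let go, and handed the job in at about 31 s of the 72 s allowed.

**Carrier:** The last tap on each end stopped at TCP z of about 141.4 mm with rising force, which puts both pad tops at about 86 mm. From the measured heights the lean stayed within about 2.5°, and the force readings between moves never went above 16 N.

**Mallet:** In the last pictures it stands upright and free within about 10 mm of the mat's centre, with the gripper about 180 mm above where it let go.

**Bystanders:** The scene camera puts the steel mallet and both bottles within about 3 mm of where they started.

**Disagreement:** After the last tap the wrist network put the pads about 6 mm low, at 79–80 mm. The scene network later gave 85–89 mm, which agrees with the tool's own height.

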